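# Charge the solder pot and set its purge valve

## Robot

A 7-joint arm with a two-finger parallel gripper is mounted at the origin on the work surface. World frame = base frame: x ahead of the robot, y to its left, z up, the work surface at z = 0. Lengths are in m, angles in rad, forces in N, time in s.
With the tool pointing down it reaches from about 0.4 to 0.9 m from the base axis. Payload 5.5 kg.
Tool frame: the origin (TCP) lies on the centre line of the jaws, within the pads' length; the fingertips stand 14 mm ahead of it and the grasp point (between the pads) lies 5 mm behind it; z points along the fingers, y is the line along which they close (so a half turn about z gives the same grasp; the last joint's range is limited). The gripper opens to 85 mm and grips with 20 to 120 N. Pads are 22 mm wide; open, the fingers measure 114 mm over their backs; the gripper's body (76 mm by 85 mm) begins 54 mm behind the grasp point. The pads swing forward as they close: fully open they stand 13 mm farther back than shut.
Start: joints at [-0.917, 0.501, -0.427, 1.55, 0.221, 1.138, -0.21], TCP at [0.248, 0.601, 0.245] pointing down, gripper open.
Joint ranges: [-2.88, 2.88], [-0.31, 2.03], [-1.54, 1.56], [0.2, 2.42], [-1.41, 4.55], [0.19, 2.02], [-2.57, 2.57]. Speed limits (rad/s): [2.57, 2.57, 3.14, 3.14, 3.14, 3.14, 3.14].

## Interface

Orientations are given as a rotation vector (axis times angle).
In Python, from plant import readout, vision, r gives the robot as it stands.
- The arm moves only by the tool jog_arm, never from a script. Its argument "targets" is a list of rows, each an object of numbers: "x", "y", "z": the shift along the world's x, y, z in m; "turn": the turn about the world's z in degrees; "gripper": the gripper's target within -1 to 1 (fully open at 1, half-way at 0, shut at -1). A call has 1 to 10 rows; each row shifts and turns the commanded pose from where the row before left it; what a row does not reach is not made up. A row lasts 1/8 s, in which the tool goes at most 62.5 mm and 10.7 degrees, less where a joint would pass 70% of its speed; a pose out of reach is approached as far as the arm can. A call is refused whole if a number of a shift passes 0.0625 or a number of a turn 10.7, either way. A call with a gripper value outside its range is refused whole. The fingers move at their own pace and stop on an object; the grip force is fixed at half the most. Time passes only in rows, so rows that do not move let the fingers close. It gives the time, the measured TCP pose, the force, the opening and the grip force at its end, in the units of the state.
- readout.read_state(): the state, without advancing time (a new reading comes with each control period).
- vision.camera(name): name is "scene" or "top"; returns the picture (384x512x3 uint8, blue, green, red); there is no depth.
- vision.camera_params(name): a dict with "K" (3x3 intrinsics, pixels), "T" (4x4, takes a point from camera to world coordinates). Camera axes: x right, y up, looking along -z (the intrinsics and any distortion apply to the point x, -y, -z); pixel columns grow to the right and rows downward; lengths in m; the calibration is good to about 2 mm. A picture is of the moment at which its call begins. camera_params takes no time and is no camera call.
- r.finish_job(): hands the job in; it is judged then, once.
Trained networks look in the newest picture that a camera, given by its name, has taken for a name from the list of things; names that differ only in an ending like _2 or _b are one class to them, and where a whole thing is asked for, a point or a joint stands for the part that bears it (a point fixed in the world has none). Each returns a list of dicts, best first, with "p" (0 to 1); they miss things now and then, are a little off and sometimes report something else, mostly with a low value. They report only what shows in the picture. A call takes as long as a camera call. They do not tell look-alikes from the thing itself.
- vision.recognise(label, camera): "location" ([column, row] in pixels, amid what is visible of it).
- vision.place_of(label, camera): "location" ([column, row] in pixels: a listed point, or the origin of a listed thing).
The state is a dict: "clock": time; "joints": joint angles; "joint_vel": joint speeds; "joint_efforts": joint torques, N m; "tool_pos": TCP position; "orientation": TCP orientation; "contact_force": force on the tool from outside, world axes, zero at the start; "torque": the same for the moment, N m; "grip_width": finger opening in m; "finger_force": force on a finger pad.
Only numpy, scipy, OpenCV 4.12 (cv2) and the standard library are available. Lean on these libraries where they do the work, as an engineer would, in place of code of your own. Each camera call takes 0.05 s, during which the arm holds its last target. There are 200 camera calls.

## Task

Charge the cold, empty solder pot: lay the metal ingot in the drop cup and let go of it, then slide the cup on its rail all the way over the pot, and press the red release tab down so that the cup's bottom swings open and the ingot falls into the pot; let the tab come back up and leave the cup there. Then turn the blue purge-valve lever until it lines up with the green index on its dial, and let go. Leave the green index and the other things on the bench where they are.

Things in the scene. Friction and masses are not known exactly. Their poses are not given: they have to be found in the camera images.
- ingot: Loose solder ingot, a plain silvery bar 100 (x) by 24 (y) by 18 (z) mm, about 0.24 kg, lying flat on the bench left of the station. Origin: centre of its underside; x along its length, z up.
- station: Fixed solder pot station: steel base plate 260 (x) by 320 (y) by 12 mm, centred 10 mm to +x of the origin. Origin on the bench, z up; it may be turned some degrees about z. On its +y half stands the open steel pot with orange side strips, outside 180 (x) by 136 (y) mm, rim 102 mm above the bench, walls 6 mm. Along its far (+x) edge runs a rail parallel to y, top 200 mm above the bench, between end posts 202 mm high. The sliding drop cup hangs in front (-x) of the rail.
- pot_floor (a point): Centre of the pot's inner floor, 18 mm above the bench, axes as the station's. The cavity is 168 (x) by 124 (y) mm and 84 mm deep.
- shuttle (a joint): Travel of the drop cup's carriage along the rail in m, towards the station's +y: 0 = parked beside the pot, 0.15 = end stop, centred over the pot. Stays where it is left; sliding takes about 3 N and some more at speed.
- shuttle_grip (a point): On the carriage's upright black handle, 23 mm below the handle's top and 32 mm above the carriage's flat top, which is 216 mm above the bench. The handle is 26 (x) by 16 (y) mm and moves with the carriage; axes as the station's. It can be pinched from above across its y faces.
- cup_floor (a point): Centre of the upper face of the drop cup's hinged bottom when shut, 165 mm above the bench; moves with the carriage, axes as the station's. The cup is an open-topped aluminium box, inside 125 (x) by 84 (y) mm and 42 mm deep, walls 4 mm. The shut bottom carries the ingot.
- tab (a joint): Angle of the red release tab in rad: 0 = up (level, bottom shut), 0.52 = fully down. It swings down about a level hinge on the cup's -x end, is sprung back up, and needs 9 to 13 N at its pad. It swings the cup's bottom (hinged on the +y side) down 2.3 times as far; the ingot slides out when it is pressed to 0.4 or beyond and held for half a second.
- tab_top (a point): Centre of the upper face of the red tab's pad, 44 (x) by 46 (y) mm, which lies 55 mm to -x of the tab's hinge and 209 mm above the bench when up. Fully down it is about 27 mm lower. Moves with carriage and tab.
- valve (a joint): Valve lever angle in rad about the vertical, 0 = closed (lever points to the valve base's -x), growing counterclockwise seen from above to 1.571 = fully open (lever points to the base's -y). Stiff enough to stay where left: turning takes about 0.15 N m.
- valve_base: Fixed valve on a 110 mm square foot, right of the station. Origin on the bench under the lever's axis, z up; it may be turned some degrees about z. White dial of 100 mm diameter, top 80 mm above the bench, with tick marks every 15 degrees from closed to open, and copper pipe stubs along y.
- valve_grip (a point): Centre of the blue sleeve of the valve lever, 92 mm from the axis and 108 mm above the bench. The sleeve is 64 mm long, 18 mm wide, 16 mm tall. The point's -x axis points outwards along the lever. Below the sleeve the space is clear down to the pipe stubs (top 56 mm above the bench).
- index (a joint): Angle of the green index in rad, measured just as valve. The wanted valve setting; it is clamped and must not be moved.
- index_tip (a point): Outer end of the green index, a flat green finger 9 mm wide on the dial, 67 mm from the axis and 88 mm above the bench. The point's -x axis points outwards along the index.
- spool: Bystander: orange spool of solder standing upright, 60 mm in diameter, 44 mm tall, left of the station; it and the ingot may have swapped places. Origin: centre of its underside.
- screwdriver: Bystander: blue-handled screwdriver 170 mm long, lying on the bench beyond the ingot and the spool, roughly along y.
- parts_box: Bystander: clear open parts box with compartments, 100 (x) by 130 (y) by 30 mm, on the bench beyond the valve. Origin: centre of its underside.
Things that resemble listed ones, but are neither listed nor needed, are in the scene too. Of the things like the ingot, leave any that is turquoise; of the rest the larger one is meant.

How it is judged:
On the way, in this order (a step that is already met when the one before it is completed fails the run):
1. the ingot lies in the drop cup, let go (x of ingot in the frame of cup_floor between -0.05 and 0.05 m and y of ingot in the frame of cup_floor between -0.042 and 0.042 m and z of ingot in the frame of cup_floor between -0.006 and 0.022 m and contact force between the fingers and ingot below 0.1 N and linear speed of ingot below 0.03 m/s), for 0.2 s.
2. the cup, with the ingot in it, is all the way over the pot (value of joint shuttle above 0.14 m and x of ingot in the frame of cup_floor between -0.05 and 0.05 m and y of ingot in the frame of cup_floor between -0.042 and 0.042 m and z of ingot in the frame of cup_floor between -0.006 and 0.022 m), for 0.2 s.
3. with the cup over the pot, the red tab is pressed down by the fingers (value of joint shuttle above 0.135 m and value of joint tab above 0.15 rad and contact force between the fingers and tab above 1 N), for 0.02 s.
4. the ingot lies in the pot and the tab is up again (x of ingot in the frame of pot_floor between -0.085 and 0.085 m and y of ingot in the frame of pot_floor between -0.063 and 0.063 m and z of ingot in the frame of pot_floor below 0.075 m and value of joint tab below 0.08 rad and linear speed of ingot below 0.03 m/s), for 0.2 s.
5. the valve lever lines up with the green index (angle between the x axis of valve_grip and the x axis of index_tip, either way round below 0.09 rad), for 0.2 s.
At the end, for the whole second after the job is handed in: The ingot lies still in the pot (its centre within the cavity and under 75 mm above the pot's floor), the cup still over the pot (carriage beyond 0.13 m), the tab up again (under 0.08 rad), and the valve lever is at rest within 0.09 rad (5 degrees) of the green index (x of ingot in the frame of pot_floor between -0.085 and 0.085 m and y of ingot in the frame of pot_floor between -0.063 and 0.063 m and z of ingot in the frame of pot_floor below 0.075 m and linear speed of ingot below 0.02 m/s and value of joint tab below 0.08 rad and value of joint shuttle above 0.13 m and angle between the x axis of valve_grip and the x axis of index_tip, either way round below 0.09 rad and velocity of joint valve between -0.03 and 0.03 rad/s); the robot touches nothing.
It fails at once if the green index is moved by more than 6 mm (distance of index_tip from where it was at the start of the episode above 0.006 m).
It fails at once if the spool is moved by more than 30 mm (distance of spool from where it was at the start of the episode above 0.03 m).
It fails at once if the screwdriver is moved by more than 30 mm (distance of screwdriver from where it was at the start of the episode above 0.03 m).
It fails at once if the parts box is moved by more than 30 mm (distance of parts_box from where it was at the start of the episode above 0.03 m).
It also fails if it takes over 67 s, if anything falls off the work surface, if the arm or the gripper's body presses on something with over 40 N, if the wrist force passes 120 N, or if a joint passes its speed limit or range.

## Working session

There is one attempt and no reset: what is moved stays moved. The work goes in short steps, Python scripts to look and compute and a tool call to move; the robot and the scene stay as the last step left them, time stands still between calls to the robot, and variables do not carry over. Pictures are saved under pics/ and viewed, at most 10 in all, crops included, and the job is handed in when it is done.

Besides the shell and the picture viewer there is one more tool, called after "Request:" as name([rows], argument=value, ...), one row to a line, values as JSON. jog_arm: Moves the arm, as the interface text tells. Its arguments: {"type":"object","properties":{"targets":{"type":"array","items":{"type":"object","properties":{"x":{"type":"number"},"y":{"type":"number"},"z":{"type":"number"},"turn":{"type":"number"},"gripper":{"type":"number"}}}}},"required":["targets"]}

```bash
mkdir -p pics; cat > h.py <<'E'
import numpy as np, cv2
from plant import readout, vision, r
def ray(cam,px):
    P=vision.camera_params(cam);K=np.array(P["K"]);T=np.array(P["T"])
    d=np.asarray(P.get("dist",np.zeros(5)),float) if "dist" in P else None
    u=cv2.undistortPoints(np.array([[px]],float),K,d)[0,0]
    return T[:3,3],T[:3,:3]@np.array([u[0],-u[1],-1.])
def at_z(cam,px,z):
    o,d=ray(cam,px);return o+d*(z-o[2])/d[2]
def proj(cam,p):
    P=vision.camera_params(cam);K=np.array(P["K"]);T=np.array(P["T"])
    q=T[:3,:3].T@(np.array(p)-T[:3,3]);return K[0,0]*q[0]/-q[2]+K[0,2],K[1,1]*-q[1]/-q[2]+K[1,2]
E
python3 - <<'E'
from h import *
print(vision.camera_params("top").keys(),readout.read_state()["clock"])
ims=[]
for c in("scene","top"):
    im=vision.camera(c);cv2.imwrite(f"pics/{c}0.png",im)
Z=dict(ingot=0,spool=0,screwdriver=.01,parts_box=0,station=0,pot_floor=.018,shuttle_grip=.248,cup_floor=.165,tab_top=.209,valve_base=0,valve_grip=.108,index_tip=.088)
for l,z in Z.items():
    for c in("top","scene"):
        for d in vision.place_of(l,c)[:4]:
            print(l,c,round(d["p"],2),np.round(d["location"]),np.round(at_z(c,d["location"],z),3))
E
```

```text
dict_keys(['K', 'T']) 0.0
ingot top 0.71 [162. 184.] [0.558 0.329 0.   ]
ingot top 0.53 [163. 265.] [0.299 0.318 0.   ]
ingot top 0.49 [127. 211.] [0.469 0.44  0.   ]
ingot scene 0.73 [298. 296.] [0.544 0.337 0.   ]
ingot scene 0.7 [361. 251.] [0.289 0.301 0.   ]
ingot scene 0.54 [342. 313.] [0.469 0.435 0.   ]
ingot scene 0.53 [187. 166.] [ 0.607 -0.32   0.   ]
spool top 0.64 [163. 232.] [0.404 0.321 0.   ]
spool scene 0.81 [333. 276.] [0.419 0.331 0.   ]
spool scene 0.54 [212. 162.] [ 0.511 -0.299  0.   ]
screwdriver top 0.53 [146. 143.] [0.695 0.385 0.01 ]
screwdriver scene 0.85 [255. 337.] [0.704 0.385 0.01 ]
screwdriver scene 0.72 [294. 297.] [0.556 0.339 0.01 ]
parts_box top 0.59 [370. 149.] [ 0.68  -0.352  0.   ]
parts_box top 0.56 [160. 184.] [0.559 0.334 0.   ]
parts_box scene 0.68 [166. 168.] [ 0.68  -0.347  0.   ]
station top 0.98 [257. 181.] [0.571 0.019 0.   ]
station scene 0.69 [233. 224.] [0.581 0.019 0.   ]
pot_floor top 0.88 [233. 183.] [0.56  0.097 0.018]
pot_floor scene 0.96 [252. 234.] [0.554 0.097 0.018]
shuttle_grip top 0.76 [271. 123.] [ 0.692 -0.015  0.248]
shuttle_grip scene 0.69 [183. 167.] [ 0.702 -0.033  0.248]
cup_floor top 0.83 [274. 164.] [ 0.591 -0.029  0.165]
cup_floor scene 0.79 [221. 173.] [ 0.582 -0.049  0.165]
cup_floor scene 0.37 [294. 298.] [0.622 0.412 0.165]
tab_top top 0.74 [288. 206.] [ 0.464 -0.064  0.209]
tab_top top 0.6 [364. 226.] [ 0.409 -0.276  0.209]
tab_top scene 0.76 [256. 150.] [ 0.464 -0.049  0.209]
valve_base top 0.57 [353. 201.] [ 0.507 -0.293  0.   ]
valve_base scene 0.63 [214. 162.] [ 0.506 -0.299  0.   ]
valve_grip top 0.76 [366. 227.] [ 0.413 -0.305  0.108]
valve_grip scene 0.5 [230. 134.] [ 0.433 -0.293  0.108]
index_tip top 0.46 [158. 229.] [0.404 0.319 0.088]
index_tip top 0.4 [384. 202.] [ 0.492 -0.366  0.088]
```

```bash
python3 - <<'E'
import cv2,numpy as np
a=cv2.imread("pics/top0.png");b=cv2.imread("pics/scene0.png")
o=np.hstack([cv2.resize(a[110:300,95:215],None,fx=3,fy=3,interpolation=2),cv2.resize(a[95:285,250:400],None,fx=2.9,fy=3,interpolation=2)])
cv2.imwrite("pics/crop.png",o);print(o.shape)
E
```

```text
(570, 795, 3)
```

View pics/top0.png

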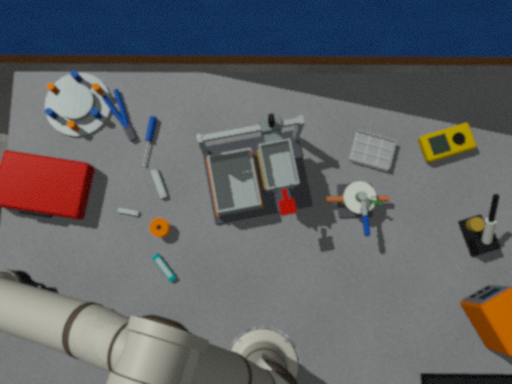

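View pics/scene0.png

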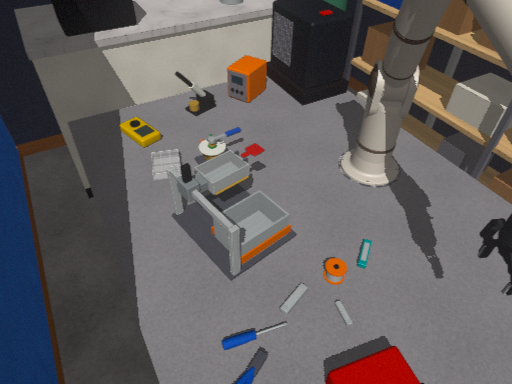

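View pics/crop.png

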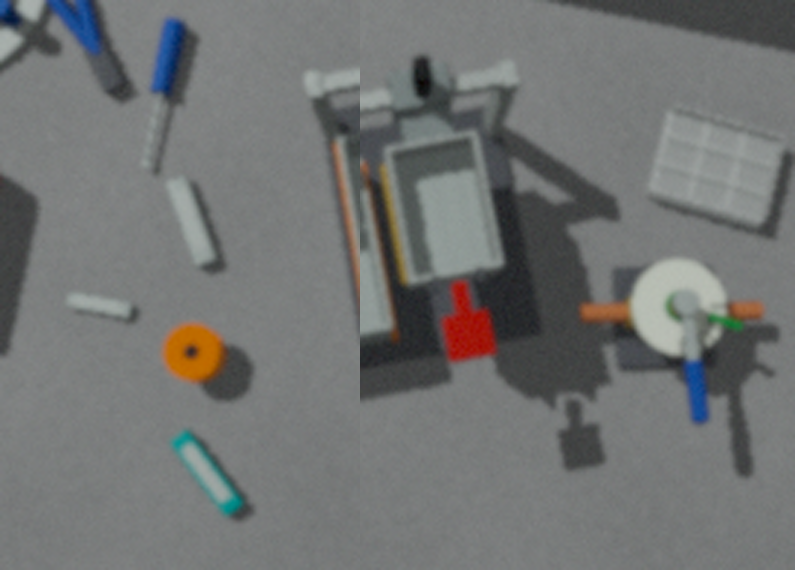

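The crop shows three ingot-like bars in the top image: the large silver bar at (160,184), a small silver bar at (128,212) and a turquoise bar at (164,267). I choose the large silver one at (160,184). The screwdriver is at (150,140) and the spool at (160,229). The red tab is at (288,205), the handle at (271,122), the blue lever at (366,225) and the green index at (379,202).

```bash
cat > m.py <<'E'
from h import *
def blobs(im,lo,hi,roi):
    x0,y0,x1,y1=roi
    h=cv2.cvtColor(im[y0:y1,x0:x1],cv2.COLOR_BGR2HSV)
    m=cv2.inRange(h,np.array(lo),np.array(hi))
    n,L,S,C=cv2.connectedComponentsWithStats(m)
    i=1+np.argmax(S[1:,4]);ys,xs=np.where(L==i)
    pts=np.stack([xs+x0,ys+y0],1).astype(float)
    return pts
def rect(cam,pts,z):
    w=np.array([at_z(cam,p,z)[:2] for p in pts])
    c=w.mean(0);u,s,v=np.linalg.svd(w-c,full_matrices=False)
    q=(w-c)@v.T
    return np.round(c,4),np.round(q.max(0)-q.min(0),3),round(float(np.degrees(np.arctan2(v[0,1],v[0,0]))),1),len(pts)
E
python3 - <<'E'
from m import *
t=cv2.imread("pics/top0.png");s=cv2.imread("pics/scene0.png")
print("ingot",rect("top",blobs(t,(0,0,150),(180,60,255),(145,165,175,203)),.018))
print("ingot s",rect("scene",blobs(s,(0,0,150),(180,60,255),(278,280,312,315)),.015))
print("tab",rect("top",blobs(t,(0,150,80),(8,255,255),(270,185,305,220)),.209))
pts=blobs(t,(0,150,80),(8,255,255),(270,185,305,220));print("pad",rect("top",pts[pts[:,1]>199],.209))
print("lever",rect("top",blobs(t,(105,150,60),(125,255,255),(350,205,380,240)),.116))
print("lever s",rect("scene",blobs(s,(105,150,60),(125,255,255),(220,122,245,142)),.112))
print("index",rect("top",blobs(t,(45,80,40),(80,255,255),(365,190,390,212)),.088))
print("handle",rect("top",blobs(t,(0,0,0),(180,255,45),(262,108,280,132)),.255))
print("orange pot",rect("top",blobs(t,(5,100,60),(20,255,255),(195,140,225,230)),.08))
print("dial",rect("top",blobs(t,(0,0,190),(180,40,255),(335,175,385,220)),.08))
for n,p in dict(L=(202,139),R=(299,119)).items(): print(n,at_z("top",p,.202))
print(readout.read_state()["orientation"],readout.read_state()["tool_pos"])
E
```

```text
ingot (array([0.5605, 0.3409]), array([0.093, 0.019]), -157.9, 162)
ingot s (array([0.562 , 0.3421]), array([0.098, 0.02 ]), 21.7, 244)
tab (array([ 0.4688, -0.0617]), array([0.071, 0.047]), -168.8, 302)
pad (array([ 0.4611, -0.0626]), array([0.047, 0.04 ]), -89.0, 233)
lever (array([ 0.4217, -0.303 ]), array([0.055, 0.019]), -174.0, 103)
lever s (array([ 0.4214, -0.298 ]), array([0.061, 0.027]), 9.2, 62)
index (array([ 0.4918, -0.3444]), array([0.035, 0.01 ]), -106.6, 34)
handle (array([ 0.6956, -0.0163]), array([0.032, 0.014]), -175.6, 51)
orange pot (array([0.4548, 0.1443]), array([0.021, 0.008]), -155.5, 17)
dial (array([ 0.4963, -0.2691]), array([0.013, 0.006]), 177.4, 9)
L [0.65670088 0.18069346 0.202     ]
R [ 0.71806479 -0.0992157   0.202     ]
[-6.09852294e-01 -3.08181745e+00 -5.59322807e-05] [0.24754792 0.60101538 0.24532742]
```

Request:
jog_arm([
  {"x": 0.0241,"y": -0.02,"turn": -10.5,"gripper": 1},
  {"x": 0.0241,"y": -0.02,"turn": -10.5},
  {"x": 0.0241,"y": -0.02,"turn": -10.5},
  {"x": 0.0241,"y": -0.02,"turn": -10.5},
  {"x": 0.0241,"y": -0.02,"turn": -10.5},
  {"x": 0.0241,"y": -0.02,"turn": -10.5},
  {"x": 0.0241,"y": -0.02,"turn": -10.5},
  {"x": 0.0241,"y": -0.02,"turn": -10.5},
  {"x": 0.0241,"y": -0.02,"turn": -10.5},
  {"x": 0.0241,"y": -0.02,"turn": -10.5},
])

```text
invalid input
```

Request:
jog_arm([
  {"x": 0.0241,"y": -0.02,"turn": -10.2,"gripper": 1},
  {"x": 0.0241,"y": -0.02,"turn": -10.2},
  {"x": 0.0241,"y": -0.02,"turn": -10.2,"z": -0.03},
  {"z": -0.06},
  {"z": -0.05},
  {},
])

```text
invalid input
```

```bash
python3 - <<'E'
from m import *
s=readout.read_state();o=np.array(s["orientation"]);R=cv2.Rodrigues(o)[0]
print(s["clock"],np.round(s["tool_pos"],4),"closing deg",np.degrees(np.arctan2(R[1,1],R[0,1])),np.round(s["joints"],2),s["contact_force"],s["grip_width"])
c=[(258.6,145),(290.7,138.3),(300,183.3),(265.5,190)]
w=np.array([at_z("top",p,.207)[:2] for p in c]);print(w,w.mean(0))
t=vision.camera("top");cv2.imwrite("pics/top1.png",t)
E
```

```text
1.3 [0.2475 0.601  0.2453] closing deg 67.61302407693759 [-0.92  0.5  -0.43  1.55  0.22  1.14 -0.21] [-0.62029551 -0.69478726  1.25212392] 0.08560096952667051
[[ 0.63854551  0.01774365]
 [ 0.65884171 -0.07425241]
 [ 0.5279697  -0.09941656]
 [ 0.50823424 -0.00206664]] [ 0.58339779 -0.03949799]
```

Request:
jog_arm([
  {"x": 0.0241,"y": -0.02,"z": 0,"turn": -10.5,"gripper": 1},
  {"x": 0.0241,"y": -0.02,"z": 0,"turn": -10.5,"gripper": 1},
  {"x": 0.0241,"y": -0.02,"z": 0,"turn": -10.5,"gripper": 1},
  {"x": 0.0241,"y": -0.02,"z": 0,"turn": -10.5,"gripper": 1},
  {"x": 0.0241,"y": -0.02,"z": 0,"turn": -10.5,"gripper": 1},
  {"x": 0.0241,"y": -0.02,"z": 0,"turn": -10.5,"gripper": 1},
  {"x": 0.0241,"y": -0.02,"z": 0,"turn": -10.5,"gripper": 1},
  {"x": 0.0241,"y": -0.02,"z": 0,"turn": -10.5,"gripper": 1},
  {"x": 0.0241,"y": -0.02,"z": 0,"turn": -10.5,"gripper": 1},
  {"x": 0.0241,"y": -0.02,"z": 0,"turn": -10.5,"gripper": 1},
])

```text
clock: 2.6
tool_pos: [0.4893, 0.4004, 0.2454]
orientation: [-2.82, -1.384, -0.0]
contact_force: [0.6, 0.7, -0.6]
grip_width: 0.0853
finger_force: 0.0
```

Request:
jog_arm([
  {"x": 0.024,"y": -0.02,"z": 0,"turn": -10.2,"gripper": 1},
  {"x": 0.024,"y": -0.02,"z": 0,"turn": -10.2,"gripper": 1},
  {"x": 0.024,"y": -0.019,"z": -0.03,"turn": -10.2,"gripper": 1},
  {"x": 0,"y": 0,"z": -0.05,"turn": 0,"gripper": 1},
  {"x": 0,"y": 0,"z": -0.05,"turn": 0,"gripper": 1},
  {"x": 0,"y": 0,"z": 0,"turn": 0,"gripper": 1},
])

```text
clock: 3.35
tool_pos: [0.5571, 0.3402, 0.1108]
orientation: [3.08, 0.599, -0.014]
contact_force: [0.2, 0.2, 0.8]
grip_width: 0.0855
finger_force: 0.0
```

```bash
python3 - <<'E'
from m import *
s=readout.read_state();R=cv2.Rodrigues(np.array(s["orientation"]))[0]
print(np.round(s["tool_pos"],4),"closing deg",np.degrees(np.arctan2(R[1,1],R[0,1])),np.round(s["joints"],2))
t=vision.camera("top");u=vision.camera("scene")
cv2.imwrite("pics/a.png",np.hstack([cv2.resize(t[140:230,110:210],None,fx=4,fy=4),cv2.resize(u[240:330,250:350],None,fx=4,fy=4)]))
E
```

```text
[0.5571 0.3402 0.1108] closing deg -67.97389749814461 [-0.68  0.62  0.13  1.65 -0.1   0.88 -1.7 ]
```

View pics/a.png

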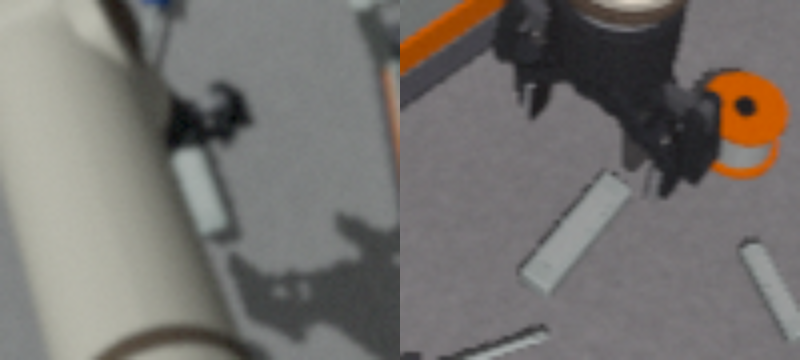

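The gripper hangs above the large silver bar with its fingers on either side across the width. The bar is at scene crop (575,235), and the spool and small bar are clear. I'll go down.

Request:
jog_arm([
  {"x": 0.004,"y": 0.001,"z": -0.04,"turn": 0,"gripper": 1},
  {"x": 0,"y": 0,"z": -0.035,"turn": 0,"gripper": 1},
  {"x": 0,"y": 0,"z": -0.019,"turn": 0,"gripper": 1},
  {"x": 0,"y": 0,"z": 0,"turn": 0,"gripper": 1},
  {"x": 0,"y": 0,"z": 0,"turn": 0,"gripper": -1},
  {"x": 0,"y": 0,"z": 0,"turn": 0,"gripper": -1},
  {"x": 0,"y": 0,"z": 0,"turn": 0,"gripper": -1},
  {"x": 0,"y": 0,"z": 0,"turn": 0,"gripper": -1},
  {"x": 0,"y": 0,"z": 0,"turn": 0,"gripper": -1},
  {"x": 0,"y": 0,"z": 0,"turn": 0,"gripper": -1},
])

```text
clock: 4.7
tool_pos: [0.5654, 0.3433, 0.0225]
orientation: [-3.083, -0.599, -0.003]
contact_force: [-1.1, -1.1, 5.2]
grip_width: 0.0221
finger_force: 59.8
```

Request:
jog_arm([
  {"x": 0,"y": 0,"z": 0.04,"turn": 0,"gripper": -1},
  {"x": 0,"y": 0,"z": 0.06,"turn": 0,"gripper": -1},
  {"x": 0,"y": 0,"z": 0.06,"turn": 0,"gripper": -1},
  {"x": 0,"y": 0,"z": 0.06,"turn": 0,"gripper": -1},
  {"x": 0,"y": 0,"z": 0.045,"turn": 0,"gripper": -1},
  {"x": 0,"y": -0.04,"z": 0,"turn": -2,"gripper": -1},
  {"x": 0.003,"y": -0.05,"z": 0,"turn": -2,"gripper": -1},
  {"x": 0.003,"y": -0.05,"z": 0,"turn": -2,"gripper": -1},
  {"x": 0.003,"y": -0.05,"z": 0,"turn": -2,"gripper": -1},
  {"x": 0.003,"y": -0.05,"z": 0,"turn": -2,"gripper": -1},
])

```text
clock: 5.95
tool_pos: [0.576, 0.1014, 0.2858]
orientation: [-3.124, -0.327, 0.001]
contact_force: [0.5, -1.1, -1.3]
grip_width: 0.0225
finger_force: 59.4
```

Request:
jog_arm([
  {"x": 0.003,"y": -0.05,"z": 0,"turn": 0,"gripper": -1},
  {"x": 0.003,"y": -0.05,"z": 0,"turn": 0,"gripper": -1},
  {"x": 0.002,"y": -0.0275,"z": 0,"turn": 0,"gripper": -1},
  {"x": 0,"y": -0.01,"z": 0,"turn": 0,"gripper": -1},
  {"x": 0,"y": 0,"z": 0,"turn": 0,"gripper": -1},
  {"x": 0,"y": 0,"z": 0,"turn": 0,"gripper": -1},
])

```text
clock: 6.7
tool_pos: [0.5845, -0.0322, 0.2861]
orientation: [-3.123, -0.333, 0.0]
contact_force: [-0.5, -0.4, -1.2]
grip_width: 0.0224
finger_force: 59.4
```

```bash
cat > st.py <<'E'
from m import *
def st():
    s=readout.read_state();R=cv2.Rodrigues(np.array(s["orientation"]))[0]
    print(round(s["clock"],2),np.round(s["tool_pos"],4),"closing",round(np.degrees(np.arctan2(R[1,1],R[0,1])),1),"j",np.round(s["joints"],2),"F",np.round(s["contact_force"],1),"w",round(s["grip_width"],4),round(s["finger_force"],1))
E
python3 - <<'E'
from st import *
st()
t=vision.camera("top");u=vision.camera("scene")
cv2.imwrite("pics/b.png",np.hstack([cv2.resize(t[100:220,195:310],None,fx=3.4,fy=4),cv2.resize(u[100:220,165:280],None,fx=3.4,fy=4)]))
E
```

```text
6.7 [ 0.5845 -0.0322  0.2861] closing -77.8 j [-0.26  0.32  0.33  1.69 -0.12  1.14 -1.25] F [-0.5 -0.4 -1.2] w 0.0224 59.4
```

View pics/b.png

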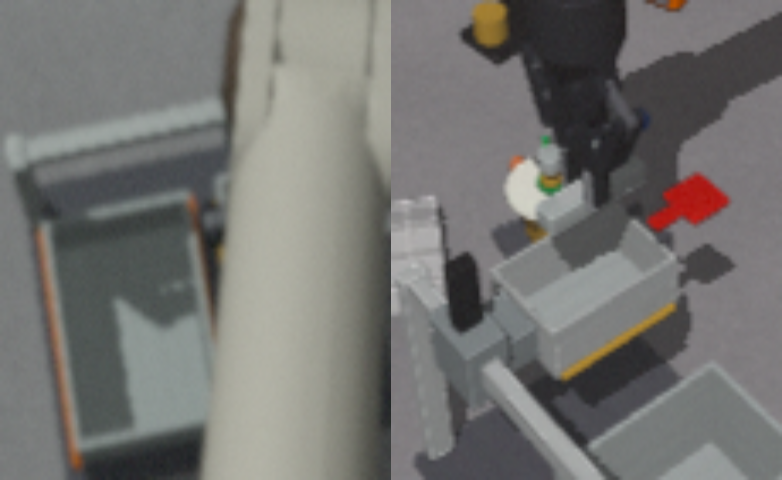

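The ingot is in the grip above the drop cup, tip at crop (570,205), and the cup's rim spans crop (495..680, 222..335).

```bash
python3 - <<'E'
from st import *
w=np.array([at_z("scene",p,.207)[:2] for p in [(249.4,165.5),(195.6,167),(215.6,182.5),(237.4,155.5)]]);print(w)
a=np.radians(11.6);R=np.array([[np.cos(a),-np.sin(a)],[np.sin(a),np.cos(a)]])
for q in [(-.0665,-.046),(-.0665,.046),(.0665,.046),(.0665,-.046)]:
    p=R@q+[.583,-.0395];u=proj("scene",[*p,.207]);print(np.round(p,3),np.round(u,1),"crop",391+(u[0]-165)*3.4,(u[1]-100)*4)
E
```

```text
[[ 0.51398014  0.00337615]
 [ 0.65533413 -0.06465837]
 [ 0.63204795  0.02358053]
 [ 0.52365981 -0.05495659]]
[ 0.527 -0.098] [230.1 148.1] crop 612.2184381347141 192.59591730615466
[ 0.509 -0.008] [249.2 162.8] crop 677.2808405919152 251.1872002789529
[0.639 0.019] [212.7 182.3] crop 553.0628112952389 329.16994544888735
[ 0.657 -0.071] [194.1 165.9] crop 489.8737048775618 263.75881695392775
```

Request:
jog_arm([
  {"x": -0.001,"y": -0.004,"z": -0.03,"turn": 0,"gripper": -1},
  {"x": 0,"y": 0,"z": -0.03,"turn": 0,"gripper": -1},
  {"x": 0,"y": 0,"z": -0.02,"turn": 0,"gripper": -1},
  {"x": 0,"y": 0,"z": -0.012,"turn": 0,"gripper": -1},
  {"x": 0,"y": 0,"z": 0,"turn": 0,"gripper": -1},
  {"x": 0,"y": 0,"z": 0,"turn": 0,"gripper": -1},
])

```text
clock: 7.55
tool_pos: [0.5843, -0.0383, 0.1952]
orientation: [3.124, 0.329, 0.003]
contact_force: [0.4, -0.0, -2.0]
grip_width: 0.0225
finger_force: 59.4
```

Request:
jog_arm([
  {"x": 0,"y": 0.001,"z": -0.004,"turn": 0,"gripper": -1},
  {"x": 0,"y": 0,"z": 0,"turn": 0,"gripper": -1},
  {"x": 0,"y": 0,"z": 0,"turn": 0,"gripper": -0.2},
  {"x": 0,"y": 0,"z": 0,"turn": 0,"gripper": -0.2},
  {"x": 0,"y": 0,"z": 0,"turn": 0,"gripper": -0.2},
])

```text
clock: 8.18
tool_pos: [0.5838, -0.0375, 0.1906]
orientation: [3.124, 0.329, 0.001]
contact_force: [0.1, -0.7, 0.4]
grip_width: 0.0341
finger_force: 0.0
```

Request:
jog_arm([
  {"x": 0,"y": 0,"z": 0.04,"turn": 0,"gripper": -0.2},
  {"x": 0,"y": 0,"z": 0.05,"turn": 0,"gripper": -0.2},
  {"x": 0.0,"y": 0,"z": 0.05,"turn": 0,"gripper": 0.4},
  {"x": 0.037,"y": 0.007,"z": 0,"turn": 0,"gripper": 0.4},
  {"x": 0.037,"y": 0.007,"z": 0,"turn": 0,"gripper": 0.4},
  {"x": 0.037,"y": 0.007,"z": 0,"turn": 0,"gripper": 0.4},
  {"x": 0,"y": 0,"z": 0,"turn": 0,"gripper": 0.4},
  {"x": 0,"y": 0,"z": 0,"turn": 0,"gripper": 0.4},
])

```text
clock: 9.18
tool_pos: [0.6939, -0.017, 0.3299]
orientation: [3.124, 0.328, -0.002]
contact_force: [-0.3, -1.0, -0.3]
grip_width: 0.0595
finger_force: 0.0
```

```bash
python3 - <<'E'
from st import *
st()
u=vision.camera("scene");t=vision.camera("top")
for l,z in (("ingot",.165),("shuttle_grip",.248),("cup_floor",.165)):
    for c in("scene","top"):
        for d in vision.place_of(l,c)[:4]: print(l,c,round(d["p"],2),np.round(d["location"]),np.round(at_z(c,d["location"],z),3))
cv2.imwrite("pics/c.png",cv2.resize(u[100:220,150:280],None,fx=5,fy=5))
h=blobs(u,(0,0,0),(180,255,45),(172,155,195,190));print(h.mean(0),h.min(0),h.max(0),rect("scene",h,.248))
E
```

```text
9.18 [ 0.6939 -0.017   0.3299] closing -78.0 j [-0.23  0.5   0.33  1.34 -0.16  1.32 -1.26] F [-0.3 -1.  -0.3] w 0.0595 0.0
ingot scene 0.66 [227. 174.] [ 0.569 -0.037  0.165]
ingot scene 0.61 [367. 250.] [0.386 0.387 0.165]
ingot top 0.63 [126. 210.] [0.454 0.401 0.165]
ingot top 0.62 [237. 185.] [0.528 0.08  0.165]
ingot top 0.5 [162. 268.] [0.29  0.291 0.165]
shuttle_grip scene 0.87 [185. 166.] [ 0.694 -0.035  0.248]
shuttle_grip scene 0.62 [229. 132.] [ 0.518 -0.122  0.248]
shuttle_grip top 0.54 [164. 230.] [0.392 0.274 0.248]
cup_floor scene 0.89 [221. 173.] [ 0.582 -0.051  0.165]
[185.92307692 172.63636364] [181. 164.] [191. 181.] (array([ 0.7025, -0.0086]), array([0.071, 0.023]), 73.7, 143)
```

View pics/c.png

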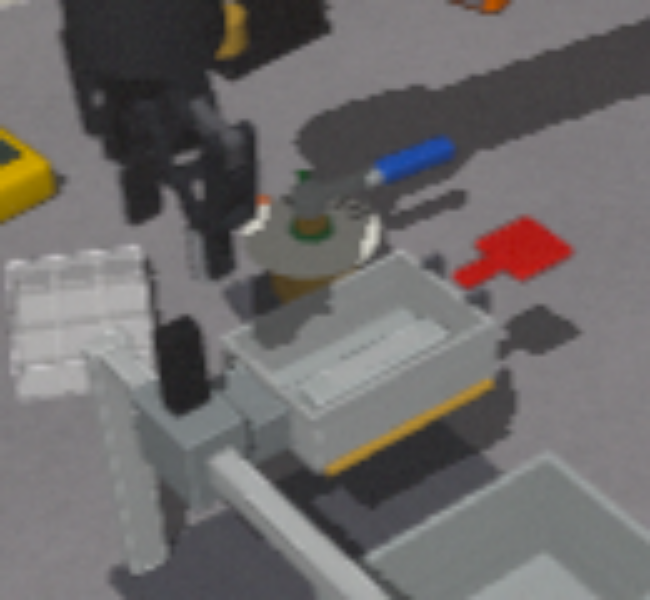

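The ingot lies flat in the cup at crop (370,360), and the black handle is at crop (183,365). Next I pinch the handle.

Request:
jog_arm([
  {"x": 0.002,"y": 0.002,"z": -0.03,"turn": 0,"gripper": 0.4},
  {"x": 0,"y": 0,"z": -0.025,"turn": 0,"gripper": 0.4},
  {"x": 0,"y": 0,"z": -0.02,"turn": 0,"gripper": 0.4},
  {"x": 0,"y": 0,"z": -0.012,"turn": 0,"gripper": 0.4},
  {"x": 0,"y": 0,"z": 0,"turn": 0,"gripper": 0.4},
  {"x": 0,"y": 0,"z": 0,"turn": 0,"gripper": -0.3},
  {"x": 0,"y": 0,"z": 0,"turn": 0,"gripper": -0.45},
  {"x": 0,"y": 0,"z": 0,"turn": 0,"gripper": -0.55},
  {"x": 0,"y": 0,"z": 0,"turn": 0,"gripper": -0.6},
  {"x": 0,"y": 0,"z": 0,"turn": 0,"gripper": -0.6},
])

```text
clock: 10.82
tool_pos: [0.697, -0.0152, 0.2439]
orientation: [3.124, 0.328, 0.002]
contact_force: [1.8, -3.2, 2.0]
grip_width: 0.0169
finger_force: 1.2
```

Request:
jog_arm([
  {"x": -0.001,"y": 0.005,"z": 0,"turn": 0,"gripper": -0.6},
  {"x": -0.002,"y": 0.01,"z": 0,"turn": 0,"gripper": -0.6},
  {"x": -0.0025,"y": 0.012,"z": 0,"turn": 0,"gripper": -0.6},
  {"x": -0.0025,"y": 0.012,"z": 0,"turn": 0,"gripper": -0.6},
  {"x": -0.0025,"y": 0.012,"z": 0,"turn": 0,"gripper": -0.6},
  {"x": -0.0025,"y": 0.012,"z": 0,"turn": 0,"gripper": -0.6},
])

```text
clock: 11.58
tool_pos: [0.6834, 0.0497, 0.2432]
orientation: [-3.124, -0.33, -0.0]
contact_force: [3.4, -2.4, 1.4]
grip_width: 0.0172
finger_force: 1.5
```

Request:
jog_arm([
  {"x": -0.0025,"y": 0.012,"z": 0,"turn": 0,"gripper": -0.6},
  {"x": -0.0025,"y": 0.012,"z": 0,"turn": 0,"gripper": -0.6},
  {"x": -0.0025,"y": 0.012,"z": 0,"turn": 0,"gripper": -0.6},
  {"x": -0.0025,"y": 0.012,"z": 0,"turn": 0,"gripper": -0.6},
  {"x": -0.002,"y": 0.01,"z": 0,"turn": 0,"gripper": -0.6},
  {"x": -0.002,"y": 0.01,"z": 0,"turn": 0,"gripper": -0.6},
  {"x": -0.0015,"y": 0.007,"z": 0,"turn": 0,"gripper": -0.6},
  {"x": 0,"y": 0,"z": 0,"turn": 0,"gripper": -0.6},
])

```text
clock: 12.58
tool_pos: [0.6699, 0.1144, 0.2431]
orientation: [3.115, 0.316, 0.003]
contact_force: [8.4, -16.4, -2.8]
grip_width: 0.017
finger_force: 8.7
```

Request:
jog_arm([
  {"x": 0,"y": 0,"z": 0,"turn": 0,"gripper": -0.6},
  {"x": 0,"y": 0,"z": 0,"turn": 0,"gripper": -0.6},
])

```text
clock: 12.82
tool_pos: [0.6699, 0.1144, 0.2431]
orientation: [3.116, 0.316, 0.003]
contact_force: [9.1, -16.0, -2.4]
grip_width: 0.0175
finger_force: 8.6
```

```bash
python3 - <<'E'
from st import *
st()
u=vision.camera("scene")
cv2.imwrite("pics/d.png",cv2.resize(u[110:270,160:310],None,fx=3.7,fy=3.7))
E
```

```text
12.82 [0.6699 0.1144 0.2431] closing -78.4 j [-0.42  0.53  0.3   1.49 -0.16  1.14 -1.46] F [  9.1 -16.   -2.4] w 0.0175 8.6
```

View pics/d.png

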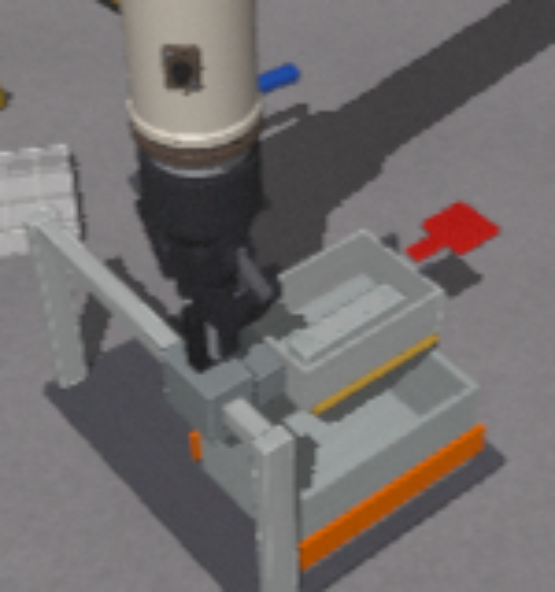

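The cup sits over the pot at crop (355,320), with the ingot still in it. The carriage is close to the left post at crop (265,430). I'll push a bit more to confirm the stop.

Request:
jog_arm([
  {"x": -0.001,"y": 0.004,"z": 0,"turn": 0,"gripper": -0.6},
  {"x": -0.001,"y": 0.004,"z": 0,"turn": 0,"gripper": -0.6},
  {"x": 0,"y": 0,"z": 0,"turn": 0,"gripper": -0.6},
])

```text
clock: 13.25
tool_pos: [0.67, 0.1145, 0.2431]
orientation: [3.108, 0.305, 0.006]
contact_force: [13.0, -27.6, -5.4]
grip_width: 0.0175
finger_force: 15.0
```

Request:
jog_arm([
  {"x": 0.003,"y": -0.01,"z": 0,"turn": 0,"gripper": -0.6},
  {"x": 0.001,"y": -0.006,"z": 0,"turn": 0,"gripper": -0.2},
  {"x": 0,"y": 0,"z": 0,"turn": 0,"gripper": 0.2},
  {"x": 0,"y": 0,"z": 0,"turn": 0,"gripper": 0.2},
  {"x": 0,"y": 0,"z": 0.05,"turn": 0,"gripper": 0.2},
  {"x": 0,"y": 0,"z": 0.05,"turn": 0,"gripper": 0},
  {"x": -0.04,"y": -0.008,"z": 0,"turn": 0,"gripper": -1},
  {"x": -0.05,"y": -0.01,"z": 0,"turn": 0,"gripper": -1},
  {"x": -0.05,"y": -0.01,"z": 0,"turn": 0,"gripper": -1},
])

```text
clock: 14.38
tool_pos: [0.5283, 0.0886, 0.3434]
orientation: [-3.123, -0.332, -0.0]
contact_force: [0.6, 0.1, 0.1]
grip_width: 0.0003
finger_force: 0.0
```

```bash
python3 - <<'E'
from st import *
st()
u=vision.camera("scene");t=vision.camera("top")
cv2.imwrite("pics/e.png",np.hstack([cv2.resize(u[110:270,160:310],None,fx=2.6,fy=3.7),cv2.resize(t[100:260,195:345],None,fx=2.6,fy=3.7)]))
p=blobs(u,(0,150,80),(8,255,255),(255,140,310,200));print("tab s",p.min(0),p.max(0),rect("scene",p,.209))
for c in("scene","top"):
  for l,z in(("tab_top",.209),("shuttle_grip",.248),("cup_floor",.165),("ingot",.165)):
    print(l,c,[(round(d["p"],2),np.round(d["location"]),np.round(at_z(c,d["location"],z),3)) for d in vision.place_of(l,c)[:2]])
E
```

```text
14.38 [0.5283 0.0886 0.3434] closing -77.9 j [-0.49  0.18  0.32  1.74 -0.06  1.23 -1.52] F [0.6 0.1 0.1] w 0.0003 0.0
tab s [270. 165.] [294. 179.] (array([0.4463, 0.0757]), array([0.074, 0.047]), 10.6, 207)
tab_top scene [(0.8, array([287., 170.]), array([0.427, 0.074, 0.209]))]
shuttle_grip scene [(0.83, array([216., 196.]), array([0.669, 0.111, 0.248])), (0.67, array([169., 169.]), array([ 0.738, -0.046,  0.248]))]
cup_floor scene [(0.95, array([248., 198.]), array([0.561, 0.082, 0.165]))]
ingot scene [(0.72, array([255., 198.]), array([0.545, 0.093, 0.165])), (0.71, array([366., 253.]), array([0.395, 0.391, 0.165]))]
tab_top top []
shuttle_grip top []
cup_floor top []
ingot top [(0.63, array([126., 214.]), array([0.443, 0.398, 0.165])), (0.57, array([161., 265.]), array([0.298, 0.292, 0.165]))]
```

View pics/e.png

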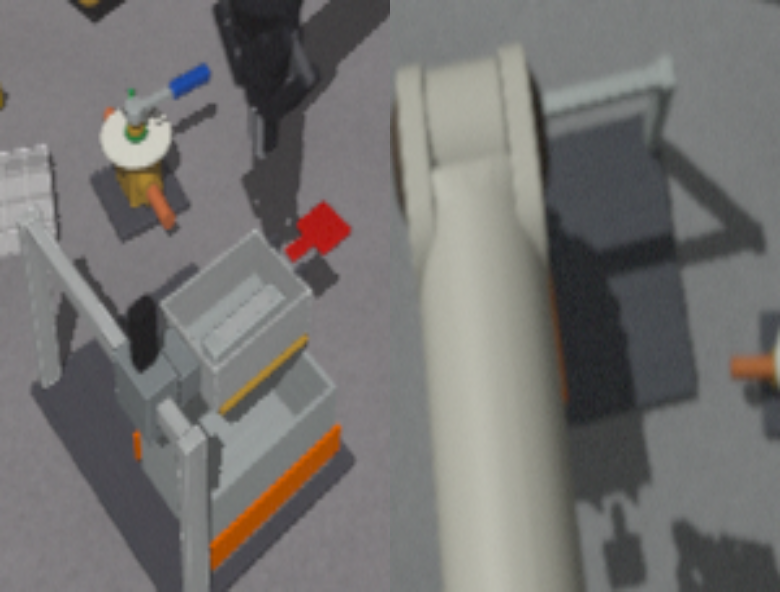

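The cup is over the pot with the ingot inside (crop (240,315)), and the red pad is at crop (322,228), i.e. about (0.435, 0.070) in the world. The closed fingers go there.

Request:
jog_arm([
  {"x": -0.047,"y": -0.0095,"z": 0,"turn": 0,"gripper": -1},
  {"x": -0.046,"y": -0.0095,"z": 0,"turn": 0,"gripper": -1},
  {"x": 0,"y": 0,"z": -0.05,"turn": 0,"gripper": -1},
  {"x": 0,"y": 0,"z": -0.045,"turn": 0,"gripper": -1},
  {"x": 0,"y": 0,"z": -0.01,"turn": 0,"gripper": -1},
  {"x": 0,"y": 0,"z": 0,"turn": 0,"gripper": -1},
])

```text
clock: 15.62
tool_pos: [0.4376, 0.0685, 0.2385]
orientation: [3.124, 0.328, -0.001]
contact_force: [0.5, 0.7, -0.4]
grip_width: 0.0001
finger_force: 0.0
```

Request:
jog_arm([
  {"x": -0.001,"y": 0.001,"z": -0.01,"turn": 0,"gripper": -1},
  {"x": 0,"y": 0,"z": -0.01,"turn": 0,"gripper": -1},
  {"x": 0,"y": 0,"z": -0.007,"turn": 0,"gripper": -1},
  {"x": 0,"y": 0,"z": -0.007,"turn": 0,"gripper": -1},
  {"x": 0,"y": 0,"z": -0.005,"turn": 0,"gripper": -1},
])

```text
clock: 16.25
tool_pos: [0.4399, 0.0705, 0.2016]
orientation: [-3.123, -0.329, -0.013]
contact_force: [3.7, 1.8, 15.6]
grip_width: 0.0001
finger_force: 6.4
```

Request:
jog_arm([
  {"x": 0,"y": 0,"z": -0.004,"turn": 0,"gripper": -1},
  {"x": 0,"y": 0,"z": -0.003,"turn": 0,"gripper": -1},
  {"x": 0,"y": 0,"z": 0,"turn": 0,"gripper": -1},
])

```text
clock: 16.62
tool_pos: [0.441, 0.0707, 0.1977]
orientation: [-3.121, -0.328, -0.016]
contact_force: [-7.6, -2.3, 38.6]
grip_width: -0.0002
finger_force: 18.5
```

Request:
jog_arm([
  {"x": 0,"y": 0,"z": 0.0015,"turn": 0,"gripper": -1},
  {"x": 0,"y": 0,"z": 0,"turn": 0,"gripper": -1},
  {"x": 0,"y": 0,"z": 0,"turn": 0,"gripper": -1},
  {"x": 0,"y": 0,"z": 0,"turn": 0,"gripper": -1},
  {"x": 0,"y": 0,"z": 0,"turn": 0,"gripper": -1},
  {"x": 0,"y": 0,"z": 0,"turn": 0,"gripper": -1},
  {"x": 0,"y": 0,"z": 0,"turn": 0,"gripper": -1},
])

```text
clock: 17.5
tool_pos: [0.4409, 0.0707, 0.1981]
orientation: [-3.122, -0.328, -0.016]
contact_force: [-2.3, -1.5, 25.7]
grip_width: 0.0002
finger_force: 11.7
```

```bash
python3 - <<'E'
from st import *
st()
u=vision.camera("scene")
cv2.imwrite("pics/f.png",cv2.resize(u[110:270,160:310],None,fx=3.6,fy=3.6))
print([(round(d["p"],2),np.round(d["location"])) for d in vision.place_of("ingot","scene")[:4]])
E
```

```text
17.5 [0.4409 0.0707 0.1981] closing -78.0 j [-0.5   0.16  0.31  2.12 -0.07  0.86 -1.51] F [-2.3 -1.5 25.7] w 0.0002 11.7
[(0.63, array([343., 313.])), (0.59, array([243., 221.])), (0.48, array([365., 254.]))]
```

View pics/f.png

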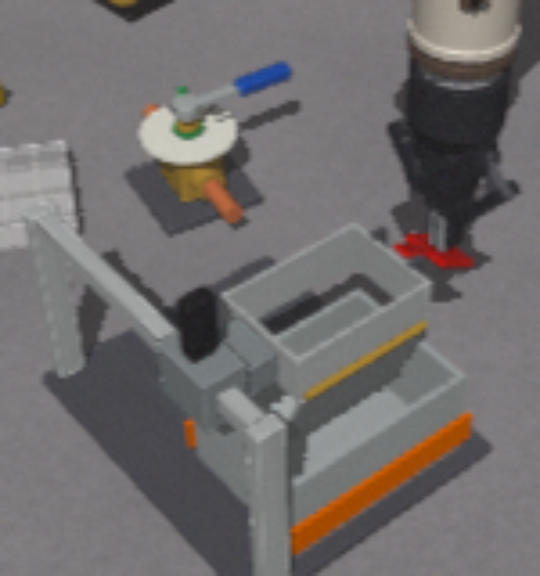

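The tab is fully down at crop (435,250), the cup's bottom is open, and the ingot has left the cup. I release the tab.

Request:
jog_arm([
  {"x": 0,"y": 0,"z": 0.01,"turn": 0,"gripper": -1},
  {"x": 0,"y": 0,"z": 0.01,"turn": 0,"gripper": -1},
  {"x": 0,"y": 0,"z": 0.015,"turn": 0,"gripper": -1},
  {"x": 0,"y": 0,"z": 0.03,"turn": 0,"gripper": -1},
  {"x": 0,"y": 0,"z": 0.03,"turn": 0,"gripper": -1},
  {"x": -0.01,"y": -0.05,"z": 0,"turn": 0,"gripper": 0},
  {"x": 0,"y": -0.05,"z": 0,"turn": 0,"gripper": 0},
])

```text
clock: 18.48
tool_pos: [0.426, -0.0311, 0.2894]
orientation: [-3.124, -0.332, -0.003]
contact_force: [1.1, -0.5, -0.0]
grip_width: 0.0357
finger_force: 0.0
```

```bash
python3 - <<'E'
from st import *
st()
u=vision.camera("scene");t=vision.camera("top");cv2.imwrite("pics/top2.png",t);cv2.imwrite("pics/sc2.png",u)
c1=cv2.resize(u[110:270,160:310],None,fx=2.6,fy=3.4);c2=cv2.resize(t[150:250,195:295],None,fx=3.9,fy=5.44)
cv2.imwrite("pics/g.png",np.hstack([c1,c2]))
for c in("scene","top"):
  for l,z in(("tab_top",.209),("ingot",.02)):
    print(l,c,[(round(d["p"],2),np.round(d["location"]),np.round(at_z(c,d["location"],z),3)) for d in vision.place_of(l,c)[:3]])
p=blobs(u,(0,150,80),(8,255,255),(255,140,310,200));print("tab s",p.min(0),p.max(0),rect("scene",p,.209))
t=cv2.imread("pics/top0.png")
p=blobs(t,(0,0,160),(40,60,255),(335,175,385,220));print("dial px",p.min(0),p.max(0),rect("top",p,.08))
(cx,cy),rr=cv2.minEnclosingCircle(p.astype(np.float32));print(cx,cy,rr,at_z("top",(cx,cy),.08))
p=blobs(t,(0,0,0),(180,255,70),(335,180,380,225));print("foot?",p.min(0),p.max(0))
E
```

```text
18.48 [ 0.426  -0.0311  0.2894] closing -77.9 j [-0.4   0.01  0.42  2.05 -0.    1.09 -1.34] F [ 1.1 -0.5 -0. ] w 0.0357 0.0
tab_top scene [(0.78, array([286., 171.]), array([0.435, 0.078, 0.209]))]
ingot scene [(0.69, array([289., 169.]), array([ 0.289, -0.108,  0.02 ])), (0.66, array([246., 217.]), array([0.539, 0.028, 0.02 ])), (0.47, array([362., 254.]), array([0.308, 0.322, 0.02 ]))]
tab_top top [(0.87, array([238., 213.]), array([0.442, 0.073, 0.209]))]
ingot top [(0.53, array([380., 204.]), array([ 0.495, -0.375,  0.02 ])), (0.48, array([126., 209.]), array([0.473, 0.437, 0.02 ])), (0.39, array([248., 184.]), array([0.556, 0.049, 0.02 ]))]
tab s [270. 165.] [294. 179.] (array([0.4461, 0.0761]), array([0.074, 0.046]), 10.9, 202)
dial px [343. 194.] [344. 200.] (array([ 0.5083, -0.2475]), array([0.019, 0.003]), 178.4, 8)
344.0 197.0 3.0000998973846436 [ 0.50828633 -0.24788888  0.08      ]
foot? [368. 205.] [379. 224.]
```

View pics/g.png

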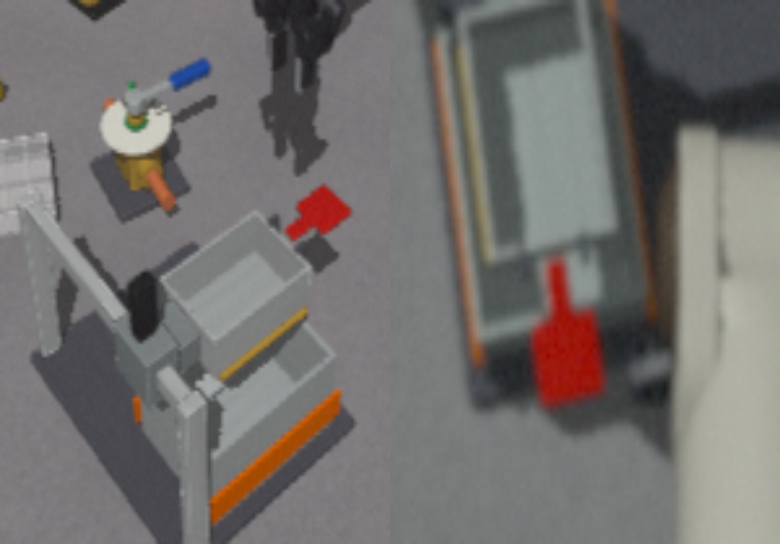

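The cup is shut and empty at left crop (235,290) and right crop (560,160). The red tab is up again at right crop (570,360), so the ingot is in the pot. Next I measure the valve by numbers only, since all 10 views are used.

```bash
python3 - <<'E'
from st import *
t=cv2.imread("pics/top2.png");t0=cv2.imread("pics/top0.png");u=cv2.imread("pics/sc2.png");u0=cv2.imread("pics/scene0.png")
def dial(im,roi,cam,lo):
    x0,y0,x1,y1=roi;hsv=cv2.cvtColor(im[y0:y1,x0:x1],cv2.COLOR_BGR2HSV)
    m=cv2.inRange(hsv,np.array((0,0,lo)),np.array((180,70,255)))
    m=cv2.morphologyEx(m,cv2.MORPH_OPEN,np.ones((3,3)))
    n,L,S,C=cv2.connectedComponentsWithStats(m)
    if n<2: print("none",hsv[...,2].max());return
    i=1+np.argmax(S[1:,4]);ys,xs=np.where(L==i)
    w=np.array([at_z(cam,(a+x0,b+y0),.08)[:2] for a,b in zip(xs,ys)])
    (c,rr)=cv2.minEnclosingCircle(w.astype(np.float32)*1000);print(cam,lo,"dial c",np.round(c,1),"r",round(rr,1),"n",len(w),np.round(w.min(0),3),np.round(w.max(0),3))
for lo in(150,165,180):
    dial(t0,(335,175,385,225),"top",lo);dial(u0,(190,132,235,160),"scene",lo);dial(u,(190,132,235,160),"scene",lo)
for nm,im in(("t0",t0),("t2",t)):
    for z in (.112,):print(nm,"lever",rect("top",blobs(im,(100,120,50),(128,255,255),(350,205,380,245)),z))
    print(nm,"index",rect("top",blobs(im,(45,70,40),(85,255,255),(365,190,395,212)),.088), blobs(im,(45,70,40),(85,255,255),(365,190,395,212)).max(0))
for nm,im in(("u0",u0),("u2",u)):
    print(nm,"lever",rect("scene",blobs(im,(100,120,50),(128,255,255),(218,122,250,145)),.110))
for c in("top","scene"):
  vision.camera(c)
  for l,z in(("valve_base",0),("valve_grip",.108),("index_tip",.088)):
    print(l,c,[(round(d["p"],2),np.round(d["location"]),np.round(at_z(c,d["location"],z),3)) for d in vision.place_of(l,c)[:2]])
E
```

```text
top 150 dial c [ 511.1 -295. ] r 50.6 n 620 [ 0.462 -0.344] [ 0.559 -0.245]
scene 150 dial c [ 511.5 -290.6] r 51.6 n 268 [ 0.46  -0.339] [ 0.561 -0.24 ]
scene 150 dial c [ 511.5 -290.6] r 51.6 n 264 [ 0.46  -0.339] [ 0.561 -0.24 ]
top 165 dial c [ 510.2 -295.6] r 48.5 n 494 [ 0.465 -0.341] [ 0.556 -0.248]
scene 165 dial c [ 512.6 -290.3] r 49.4 n 246 [ 0.463 -0.339] [ 0.559 -0.242]
scene 165 dial c [ 512.6 -290.3] r 49.4 n 245 [ 0.463 -0.339] [ 0.559 -0.242]
top 180 dial c [ 510.6 -295.2] r 46.0 n 401 [ 0.468 -0.338] [ 0.555 -0.251]
scene 180 dial c [ 513.3 -290.6] r 48.9 n 225 [ 0.466 -0.339] [ 0.558 -0.242]Traceback (most recent call last):
  File "<stdin>", line 13, in <module>
  File "<stdin>", line 10, in dial
  File "h.py", line 9, in at_z
    o,d=ray(cam,px);return o+d*(z-o[2])/d[2]
        ~~~^^^^^^^^
  File "h.py", line 4, in ray
    P=vision.camera_params(cam);K=np.array(P["K"]);T=np.array(P["T"])
ValueError: time passes only in moves, steps and waits
```

```bash
cat > v.py <<'E'
from st import *
import functools
vision_params=functools.lru_cache(None)(vision.camera_params)
import h
class V: camera_params=staticmethod(vision_params)
h.vision=V
def wdir(im,cam,roi,f,z,ax):
    x0,y0,x1,y1=roi;c=im[y0:y1,x0:x1].astype(float);w=np.clip(f(c[...,0],c[...,1],c[...,2]),0,None)
    w[w<.25*w.max()]=0
    ys,xs=np.nonzero(w);W=w[ys,xs];P=np.array([at_z(cam,(a+x0,b+y0),z)[:2] for a,b in zip(xs,ys)])
    r=np.linalg.norm(P-ax,axis=1);k=(r>.03)&(r<.135);P,W=P[k],W[k]
    m=(W[:,None]*P).sum(0)/W.sum();d=m-ax
    C=((P-m)*W[:,None]).T@(P-m);e=np.linalg.eigh(C)[1][:,1];e=e*np.sign(e@d)
    return np.round(m,4),"r",round(float(np.hypot(*d)),4),"ang",round(float(np.degrees(np.arctan2(d[1],d[0]))%360),1),"pca",round(float(np.degrees(np.arctan2(e[1],e[0]))%360),1),len(W)
G=lambda b,g,r:g-np.maximum(b,r)-12
B=lambda b,g,r:b-np.maximum(g,r)-25
AX={"top":np.array([.5108,-.2953]),"scene":np.array([.512,-.2905])}
def valve(tp,sc,lr=(345,205,382,245),ls=(215,122,250,148)):
    print("top idx",wdir(tp,"top",(366,192,395,214),G,.088,AX["top"]))
    print("top lev",wdir(tp,"top",lr,B,.114,AX["top"]))
    print("sc  lev",wdir(sc,"scene",ls,B,.110,AX["scene"]))
    print("sc  idx",wdir(sc,"scene",(190,132,235,160),G,.088,AX["scene"]))
E
python3 - <<'E'
from v import *
valve(cv2.imread("pics/top0.png"),cv2.imread("pics/scene0.png"))
valve(cv2.imread("pics/top2.png"),cv2.imread("pics/sc2.png"))
E
```

```text
top idx (array([ 0.4927, -0.3436]), 'r', 0.0516, 'ang', 249.5, 'pca', 253.4, 40)
top lev (array([ 0.4205, -0.3033]), 'r', 0.0907, 'ang', 185.1, 'pca', 185.7, 125)
sc  lev (array([ 0.4204, -0.3012]), 'r', 0.0922, 'ang', 186.7, 'pca', 188.5, 71)
sc  idx (array([ 0.4918, -0.3484]), 'r', 0.0613, 'ang', 250.7, 'pca', 239.5, 8)
top idx (array([ 0.4927, -0.3436]), 'r', 0.0515, 'ang', 249.4, 'pca', 252.9, 40)
top lev (array([ 0.4203, -0.3032]), 'r', 0.0909, 'ang', 185.0, 'pca', 185.8, 122)
sc  lev (array([ 0.4204, -0.3012]), 'r', 0.0922, 'ang', 186.7, 'pca', 188.4, 71)
sc  idx (array([ 0.4919, -0.3484]), 'r', 0.0613, 'ang', 250.8, 'pca', 240.6, 8)
```

Request:
jog_arm([
  {"x": -0.002,"y": -0.045,"z": 0,"turn": -1,"gripper": 0.4},
  {"x": -0.002,"y": -0.0455,"z": 0,"turn": -1,"gripper": 0.4},
  {"x": -0.002,"y": -0.0455,"z": 0,"turn": -1,"gripper": 0.4},
  {"x": -0.002,"y": -0.0455,"z": 0,"turn": -1,"gripper": 0.4},
  {"x": -0.002,"y": -0.0455,"z": 0,"turn": -1,"gripper": 0.4},
  {"x": -0.002,"y": -0.045,"z": 0,"turn": -1,"gripper": 0.4},
  {"x": 0,"y": 0,"z": -0.05,"turn": 0,"gripper": 0.4},
  {"x": 0,"y": 0,"z": -0.04,"turn": 0,"gripper": 0.4},
  {"x": 0,"y": 0,"z": 0,"turn": 0,"gripper": 0.4},
])

```text
clock: 19.9
tool_pos: [0.4128, -0.2999, 0.1959]
orientation: [-3.134, -0.168, 0.01]
contact_force: [0.7, -0.1, -0.1]
grip_width: 0.0596
finger_force: 0.0
```

```bash
python3 - <<'E'
from st import *
st()
E
```

```text
19.9 [ 0.4128 -0.2999  0.1959] closing -83.9 j [ 0.02  0.34  0.66  1.97 -0.25  0.93 -0.65] F [ 0.7 -0.1 -0.1] w 0.0596 0.0
```

Request:
jog_arm([
  {"x": 0.001,"y": -0.003,"z": -0.04,"turn": 0,"gripper": 0.4},
  {"x": 0,"y": 0,"z": -0.035,"turn": 0,"gripper": 0.4},
  {"x": 0,"y": 0,"z": -0.014,"turn": 0,"gripper": 0.4},
  {"x": 0,"y": 0,"z": 0,"turn": 0,"gripper": 0.4},
  {"x": 0,"y": 0,"z": 0,"turn": 0,"gripper": 0},
  {"x": 0,"y": 0,"z": 0,"turn": 0,"gripper": -0.4},
  {"x": 0,"y": 0,"z": 0,"turn": 0,"gripper": -0.5},
  {"x": 0,"y": 0,"z": 0,"turn": 0,"gripper": -0.56},
  {"x": 0,"y": 0,"z": 0,"turn": 0,"gripper": -0.56},
])

```text
clock: 21.02
tool_pos: [0.4152, -0.3057, 0.11]
orientation: [3.137, 0.165, 0.001]
contact_force: [-0.3, -0.2, 0.8]
grip_width: 0.0188
finger_force: 0.2
```

Request:
jog_arm([
  {"x": 0.0012,"y": -0.0075,"z": -0.004,"turn": 4.5,"gripper": -0.56},
  {"x": 0.0018,"y": -0.0074,"z": 0,"turn": 4.5,"gripper": -0.56},
  {"x": 0.0024,"y": -0.0072,"z": 0,"turn": 4.5,"gripper": -0.56},
  {"x": 0.003,"y": -0.007,"z": 0,"turn": 4.5,"gripper": -0.56},
  {"x": 0.0035,"y": -0.0068,"z": 0,"turn": 4.5,"gripper": -0.56},
  {"x": 0.004,"y": -0.0065,"z": 0,"turn": 4.5,"gripper": -0.56},
  {"x": 0.0045,"y": -0.0061,"z": 0,"turn": 4.5,"gripper": -0.56},
])

```text
clock: 21.9
tool_pos: [0.4343, -0.3537, 0.1052]
orientation: [-2.972, -1.013, 0.003]
contact_force: [-1.9, 0.8, 0.6]
grip_width: 0.0191
finger_force: 0.8
```

Request:
jog_arm([
  {"x": 0.005,"y": -0.0058,"z": 0,"turn": 4.5,"gripper": -0.56},
  {"x": 0.0054,"y": -0.0054,"z": 0,"turn": 4.5,"gripper": -0.56},
  {"x": 0.0058,"y": -0.0049,"z": 0,"turn": 4.5,"gripper": -0.56},
  {"x": 0.0062,"y": -0.0045,"z": 0,"turn": 4.5,"gripper": -0.56},
  {"x": 0.0065,"y": -0.004,"z": 0,"turn": 4.5,"gripper": -0.56},
  {"x": 0.0068,"y": -0.0034,"z": 0,"turn": 4.5,"gripper": -0.56},
  {"x": 0.007,"y": -0.0029,"z": 0,"turn": 4.5,"gripper": -0.56},
  {"x": 0,"y": 0,"z": 0,"turn": 0,"gripper": -0.56},
  {"x": 0,"y": 0,"z": 0,"turn": 0,"gripper": -0.56},
])

```text
clock: 23.02
tool_pos: [0.478, -0.3847, 0.1057]
orientation: [-2.59, -1.777, -0.0]
contact_force: [0.5, 0.5, 0.6]
grip_width: 0.0189
finger_force: 0.0
```

```bash
python3 - <<'E'
from st import *
st()
s=readout.read_state();d=np.array(s["tool_pos"][:2])-[.5114,-.293];print(np.hypot(*d),np.degrees(np.arctan2(d[1],d[0]))%360)
E
```

```text
23.02 [ 0.478  -0.3847  0.1057] closing -21.1 j [ 0.41  0.58  0.29  1.77 -0.22  0.82  0.44] F [0.5 0.5 0.6] w 0.0189 0.0
0.09755290140174011 249.97625344601258
```

Request:
jog_arm([
  {"x": 0,"y": 0,"z": 0,"turn": 0,"gripper": -0.1},
  {"x": 0,"y": 0,"z": 0,"turn": 0,"gripper": 0.2},
  {"x": 0,"y": 0,"z": 0.05,"turn": 0,"gripper": 0.2},
  {"x": 0,"y": 0,"z": 0.06,"turn": 0,"gripper": 0.2},
  {"x": 0,"y": 0,"z": 0.06,"turn": 0,"gripper": 0.2},
  {"x": -0.01,"y": 0.06,"z": 0,"turn": 0,"gripper": 0.2},
  {"x": -0.02,"y": 0.06,"z": 0,"turn": 0,"gripper": 0.2},
  {"x": -0.02,"y": 0.06,"z": 0,"turn": 0,"gripper": 0.2},
  {"x": 0,"y": 0.06,"z": 0,"turn": 0,"gripper": 0.2},
  {"x": 0,"y": 0.06,"z": 0,"turn": 0,"gripper": 0.2},
])

```text
clock: 24.28
tool_pos: [0.4282, -0.0845, 0.2763]
orientation: [2.589, 1.778, 0.002]
contact_force: [1.2, 0.0, 0.1]
grip_width: 0.0513
finger_force: 0.0
```

```bash
python3 - <<'E'
from v import *
st()
t=vision.camera("top");u=vision.camera("scene");cv2.imwrite("pics/top3.png",t);cv2.imwrite("pics/sc3.png",u)
valve(t,u,(350,190,405,245),(185,110,245,150))
p=blobs(u,(0,150,80),(8,255,255),(255,140,310,200));print("tab s",p.min(0),p.max(0),rect("scene",p,.209))
E
```

```text
24.27 [ 0.4282 -0.0845  0.2763] closing -21.0 j [-0.04  0.04  0.18  2.04 -0.01  1.06 -0.22] F [1.2 0.  0.1] w 0.0513 0.0Traceback (most recent call last):
  File "<stdin>", line 4, in <module>
  File "v.py", line 19, in valve
    print("top idx",wdir(tp,"top",(366,192,395,214),G,.088,AX["top"]))
                    ~~~~^^^^^^^^^^^^^^^^^^^^^^^^^^^^^^^^^^^^^^^^^^^^^
  File "v.py", line 11, in wdir
    r=np.linalg.norm(P-ax,axis=1);k=(r>.03)&(r<.135);P,W=P[k],W[k]
                     ~^~~
ValueError: operands could not be broadcast together with shapes (0,) (2,)
```

Index is now hidden under the lever in the top view, as expected; I compare the lever direction alone.

```bash
python3 - <<'E'
from v import *
t=cv2.imread("pics/top3.png");u=cv2.imread("pics/sc3.png")
print("top lev",wdir(t,"top",(350,190,410,245),B,.114,AX["top"]))
print("sc lev",wdir(u,"scene",(185,105,245,150),B,.110,AX["scene"]))
p=blobs(u,(0,150,80),(8,255,255),(255,140,310,200));print("tab s",p.min(0),p.max(0),rect("scene",p,.209))
h=blobs(u,(45,60,40),(85,255,255),(185,120,235,160));print("green sc",len(h),[np.round(at_z("scene",q,.088)[:2],3) for q in h[:6]])
E
```

```text
top lev (array([ 0.4782, -0.3788]), 'r', 0.0896, 'ang', 248.7, 'pca', 250.9, 108)
sc lev (array([ 0.4782, -0.3788]), 'r', 0.0946, 'ang', 249.1, 'pca', 249.7, 43)
tab s [270. 165.] [294. 179.] (array([0.446 , 0.0761]), array([0.074, 0.046]), 11.2, 202)
green sc 15 [array([ 0.522, -0.299]), array([ 0.524, -0.294]), array([ 0.502, -0.282]), array([ 0.499, -0.28 ]), array([ 0.526, -0.288]), array([ 0.523, -0.286])]
```

```bash
python3 -c "
from plant import r
print(r.finish_job())"
```

```text
the job is handed in; nothing more can be done
None
```

The job is handed in, with no verdict returned: the ingot dropped out of the cup into the pot (not directly visible there), the cup is over the pot against its stop, the tab is up, and the valve lever is about 1° from the green index by my measurement (limit 5°).

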